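# True up a tacked bar with a try square

## Task

The flat steel bar on the base plate is only tacked and leans over the plate. Pick up the try square, set its wooden stock flat on the plate a little clear of the bar, and slide it into the corner until the blade has pushed the bar upright and the square touches flush both below, on the plate, and along the bar. Push the bar only with the square, leave the oil bottle, flange and pliers alone, and finish still gripping the square and pressing it lightly into the corner, ready for welding: do not let go.

Things in the scene. Friction and masses are not known exactly. Their poses are not given: they have to be found in the camera images.
- try_square: Try square, an L standing on its stock, 170 g. Wooden stock 130 long x 22 wide x 30 mm high; metal blade 28 wide x 5 mm thick rises at the heel end to 100 mm above the stock's underside. Origin = heel: outer lower corner, mid-width, on the underside. +x points horizontally out of the blade's outer edge (x = 0, stock end flush with it); stock runs to x = -130 mm; z points up the blade.
- bracket: Bracket in the making: steel base plate 190 x 80 x 8 mm, screwed flat to the bench, immovable (screw heads 3 mm high, 11 mm wide, at x = -82 and +84, y = +-28 mm), carrying the upright bar. Origin at the centre of the plate's underside; x along its length towards the end with the bar, z up.
- corner (a point): The corner to press into, fixed to the bracket (same axes): middle of the line where the bar's face meets the plate's top (60 mm along +x from the plate's centre, 8 mm above the bench). The square goes on the -x side.
- upright_bar (a joint): Lean of the steel bar (10 thick, 40 wide, 120 mm high above the plate) about the corner line at its foot: 0 rad upright, positive leans over the plate, to the corner's -x side. Starts 0.06 to 0.13, stays where left; 0.12 N m of friction (1.2 N at blade-top height). When upright, the square's heel bottoms against the bar's foot, which does not give.
- oil_bottle: Bystander: small white bottle with a red cap, 37 mm across, 113 mm high, standing; origin at the centre of its underside.
- wheel_flange_a: Bystander: flat grey steel disc with a hole, 48 mm across, 6 mm thick, lying on the bench; origin at the centre of its underside.
- pliers_red: Bystander: red-handled pliers, 56 x 168 x 13 mm, lying on the bench; origin at the centre of the underside.
- base_plate: The bracket's steel plate alone, 190 x 80 x 8 mm; same origin and axes as the bracket.
- grip (a point): Point in the wooden stock good for a grasp from above across its 22 mm width: 80 mm from the heel along the square's -x, 22 mm above its underside.

How it is judged:
By the outcome, as a careful person would: the job done as asked, in the order asked, and still so for the second after the job is handed in, while the arm keeps its last pose, push and grip.
It also fails if it takes over 38 s, if anything falls off the work surface, if the arm or the gripper's body presses on something with over 40 N, if the wrist force passes 120 N, or if a joint passes its speed limit or range.

## Robot

A 6-joint arm with a two-finger parallel gripper is mounted at the origin on a cart in front of the work surface, level with it; the furniture and walls round the work are solid. World frame = base frame: x ahead of the robot, y to its left, z up, the work surface at z = 0. Lengths are in mm, angles in rad, forces in N, time in s.
With the tool pointing down it reaches from about 275 to 825 mm from the base axis. Payload 5.2 kg.
Tool frame: the origin (TCP) lies at the very end of the fingers, on their centre line; the grasp point (between the pads) lies 19 mm behind it; z points along the fingers, y is the direction in which the jaws open and shut (so a half turn about z gives the same grasp; the last joint's range is limited). The gripper opens to 93 mm and grips with 3 to 60 N. Pads are 15 mm wide; open, the fingers measure 128 mm over their backs; the gripper's body (75 mm by 188 mm) begins 65 mm behind the grasp point.
Start: joints at [-1.489, 0.259, 1.535, -0, 1.348, -0.203], TCP at [154.552, -527.843, 195.153] pointing down, gripper open.
Joint ranges: [-3.14, 3.14], [-0.91, 2.08], [0.19, 2.58], [-1.22, 4.36], [0.22, 2.71], [-3.12, 3.12]. Speed limits (rad/s): [2.57, 2.57, 3.14, 3.14, 3.14, 3.14].

## Interface

Orientations are given as [roll, pitch, yaw] about the fixed x, y, z axes, in that order (R = Rz(yaw) Ry(pitch) Rx(roll)).
In Python, from bench import robot gives the robot as it stands. The module is installed in compiled form; this text tells all that it offers. Calls block until the motion is done:
- robot.move_ptp(position, orientation): joint-space move of the TCP to a pose.
- robot.move_linear(position, ori=None, speed=150, f_stop=None): straight line of the TCP; ori=None keeps the orientation; speed is the mean speed in mm/s. With f_stop (N) it stops when the force on the tool has changed by that much, and returns True; else False.
- robot.move_j(angles): joint-space move.
- robot.move_gripper(opening): opening from 0.0 (shut) to 1.0 (fully open); the grip force is fixed at half the most; returns when the fingers have stopped.
- robot.sleep(seconds).
- robot.inverse_kinematics(position, orientation): joint angles nearest the present ones, or None.
- robot.get_image(name): name is "scene" or "side" or "wrist"; returns a dict with "img" (400x640x3 uint8, blue, green, red), "fovy" (degrees; the focal length in pixels is half the picture's height over the tangent of half this angle, whatever the lens; pixels are square), "cx", "cy" (the principal point, pixels), "k1" (the pictures are not rectified: a ray, as slopes to the right and down, at radius r is drawn at 1 + k1 r^2 times it, then the intrinsics apply), "eye" and "orientation" of the camera in the world. Camera axes: x right, y down, z forward; pixel columns grow to the right and rows downward; lengths in mm; the calibration is good to about 2 mm. A picture is of the moment at which its call begins. There is no depth.
A pose or a line that the arm cannot do raises robot.MotionError and nothing moves.
- robot.hand_in(): hands the job in, once; it reports no verdict.
Readings, each from a call of its own:
- robot.current_t(): time.
- robot.current_qpos(): joint angles.
- robot.current_joint_vel(): joint speeds.
- robot.current_joint_efforts(): joint torques, N m.
- robot.current_tcp_pos(): TCP position.
- robot.current_eef_rot(): TCP orientation.
- robot.current_contact_force(): force on the tool from outside, world axes, zero at the start.
- robot.current_ft_torque(): the same for the moment, N m.
- robot.current_gripper_width(): opening from 0.0 (shut) to 1.0 (fully open).
Only numpy, scipy, OpenCV 4.12 (cv2) and the standard library are available. Lean on these libraries where they do the work, as an engineer would, in place of code of your own. Each camera call takes 0.05 s, during which the arm holds its last target.

## Working session

There is one attempt and no reset: what is moved stays moved. The work goes in short steps, each a Python script; the robot and the scene stay as the last script left them, time stands still between calls to the robot, and variables do not carry over. Pictures are saved under pics/ and viewed, and the job is handed in when it is done.

```bash
mkdir -p pics
python3 - <<'E'
from bench import robot
import cv2
for n in ["scene","side","wrist"]:
    d=robot.get_image(n); cv2.imwrite(f"pics/a_{n}.png",d["img"])
    print(n,{k:v for k,v in d.items() if k!="img"})
print(robot.current_t(),robot.current_tcp_pos(),robot.current_eef_rot())
E
```

```text
scene {'fovy': 48.08141328682716, 'cx': 321.71640875650064, 'cy': 193.10353665717017, 'k1': -0.05420723584077438, 'eye': array([ 917.95588726, -124.3917717 , 1041.75582745]), 'orientation': array([-2.6759749 , -0.0100595 ,  0.80750246])}
side {'fovy': 45.204651257580906, 'cx': 327.4662552685378, 'cy': 203.7848197327507, 'k1': -0.15019726616154574, 'eye': array([ 817.59305817, -366.44330567,  968.88314154]), 'orientation': array([-2.50639894e+00,  5.93581058e-04,  4.04233587e-01])}
wrist {'fovy': 60.50958068488284, 'cx': 317.0903417049649, 'cy': 200.3220184060293, 'k1': -0.010196809319687153, 'eye': array([ 234.45540546, -503.31807902,  383.72970201]), 'orientation': array([ 2.83673279e+00,  1.72044693e-03, -1.28525020e+00])}
0.15 [ 154.51718726 -527.38080113  194.51602891] [-3.14019927e+00 -2.56233258e-04  2.84800090e-01]
```

View pics/a_scene.png

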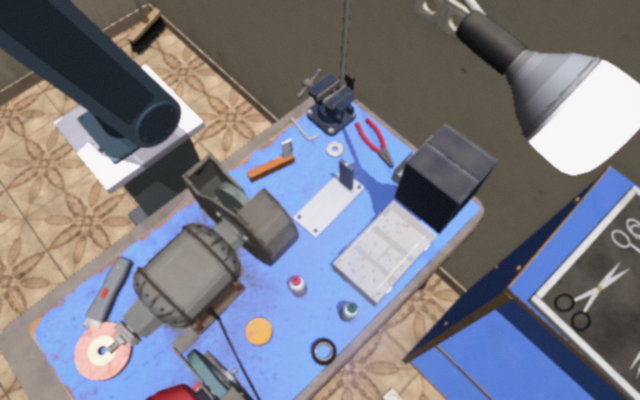

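View pics/a_side.png

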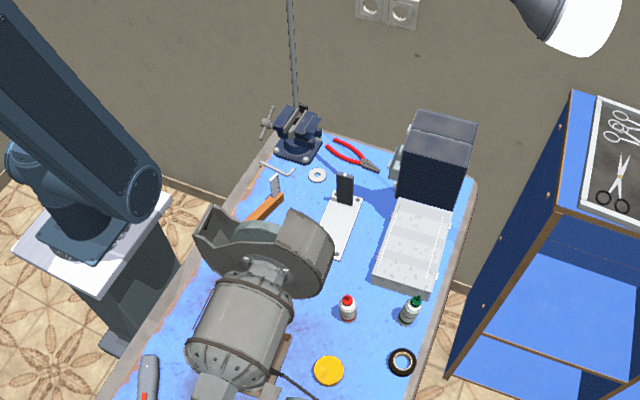

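View pics/a_wrist.png

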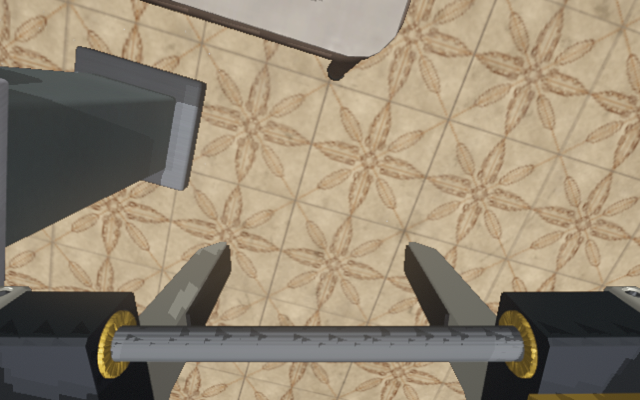

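The scene view shows the square's stock at about (270,166) with its blade at (287,148), the plate at (330,205) and the bar at (347,175). The flange is at (335,149), the pliers at (374,140) and the bottle at (297,284). A bench grinder stands just beside the square. The wrist view shows only floor. Next I'll enlarge the crops and cast rays.

```bash
cat > h.py <<'E'
import numpy as np, cv2
from scipy.spatial.transform import Rotation as R
def K(d):
    f=d["img"].shape[0]/2/np.tan(np.radians(d["fovy"]/2)); return f
def ray(d,px):
    f=K(d); xd=np.array([(px[0]-d["cx"])/f,(px[1]-d["cy"])/f]); s=xd.copy()
    for _ in range(30): s=xd/(1+d["k1"]*(s@s))
    v=R.from_euler("xyz",d["orientation"]).apply([s[0],s[1],1]); return np.array(d["eye"]),v/np.linalg.norm(v)
def onz(d,px,z):
    e,v=ray(d,px); return e+v*(z-e[2])/v[2]
def proj(d,p):
    c=R.from_euler("xyz",d["orientation"]).inv().apply(np.array(p)-d["eye"]); s=c[:2]/c[2]
    s=s*(1+d["k1"]*(s@s)); return s*K(d)+[d["cx"],d["cy"]]
def tri(d1,p1,d2,p2):
    A=np.zeros((3,3));b=np.zeros(3)
    for d,p in((d1,p1),(d2,p2)):
        e,v=ray(d,p);M=np.eye(3)-np.outer(v,v);A+=M;b+=M@e
    return np.linalg.solve(A,b)
def crop(d,x0,y0,w,h,k,fn):
    cv2.imwrite(fn,cv2.resize(d["img"][y0:y0+h,x0:x0+w],None,fx=k,fy=k,interpolation=cv2.INTER_CUBIC))
E
python3 - <<'E'
from bench import robot
from h import *
import pickle
a=robot.get_image("scene");b=robot.get_image("side")
pickle.dump((a,b),open("ab.pkl","wb"))
for p in [(250,178),(293,158)]: print("sq",onz(a,p,30))
for p in [(294,228),(316,234),(363,188),(330,183)]: print("pl",onz(a,p,8))
print("fl",onz(a,(335,149),6),"bot",onz(a,(297,279),113),"pl",onz(a,(374,140),6))
for p in [(295,209),(225,160),(190,165),(190,180)]: print("grinder rim?",p,onz(a,p,100))
print("vise",onz(a,(335,100),60))
crop(a,230,120,170,130,4,"pics/c1.png");crop(b,230,140,180,140,4,"pics/c2.png")
E
```

```text
sq [399.61786842 130.69771588  30.        ]
sq [431.11812013 251.00058592  30.        ]
pl [572.54918209 125.21580287   8.        ]
pl [621.72996998 153.88452768   8.        ]
pl [612.87527731 330.4016099    8.        ]
pl [543.34981992 278.33299554   8.        ]
fl [476.86859148 362.08836208   6.        ] bot [698.30754399  26.23855048 113.        ] pl [529.82918485 460.8945188    6.        ]
grinder rim? (295, 209) [569.83195094 136.41358715 100.        ]
grinder rim? (225, 160) [354.7388863  100.62714095 100.        ]
grinder rim? (190, 165) [307.07907357  29.92472701 100.        ]
grinder rim? (190, 180) [340.81715638   5.29617736 100.        ]
vise [386.76444736 447.94792125  60.        ]
```

View pics/c1.png

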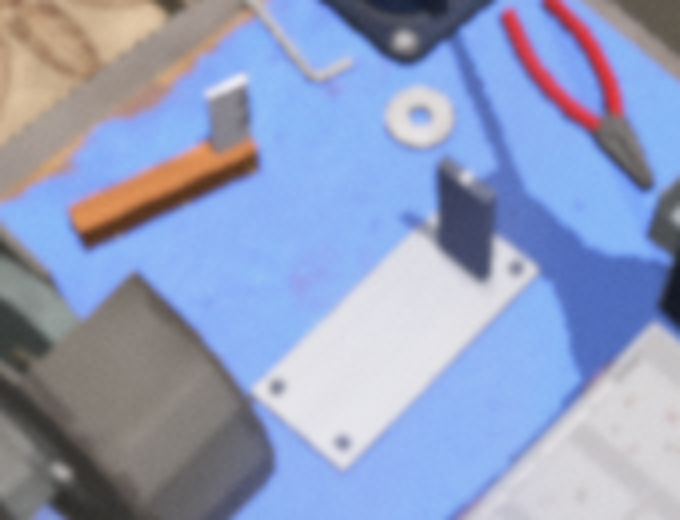

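View pics/c2.png

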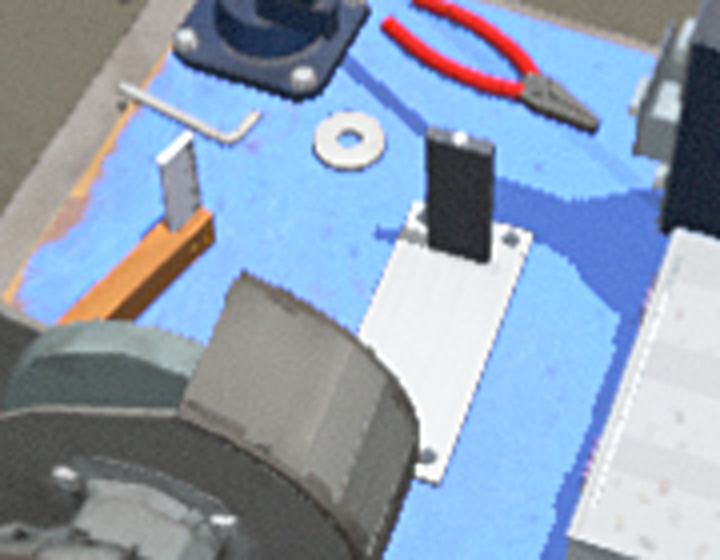

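Run:
```python
from h import *
import pickle
a,b=pickle.load(open("ab.pkl","rb"))
A=lambda x,y:np.array([230+(x-1.5)/4,120+(y-1.5)/4]); B=lambda x,y:np.array([230+(x-1.5)/4,140+(y-1.5)/4])
np.set_printoptions(precision=1,suppress=True)
c=[onz(a,A(*p),8) for p in [(253,390),(343,468),(540,270)]]
print("plate",c,np.linalg.norm(c[0]-c[1]),np.linalg.norm(c[1]-c[2]))
cb=[onz(b,B(*p),8) for p in [(440,483),(532,232),(417,203)]];print("plate side",cb,np.linalg.norm(cb[0]-cb[1]),np.linalg.norm(cb[2]-cb[1]))
s=[onz(a,A(*p),30) for p in [(70,208),(88,238),(258,160),(75,215)]];print("stock",s)
sb=[onz(b,B(*p),30) for p in [(212,217),(205,208),(185,245)]];print("stock side",sb)
print("blade top",tri(a,A(208,92),b,B(158,160)),tri(a,A(247,78),b,B(190,135)))
print("bar top",tri(a,A(493,187),b,B(494,148)),tri(a,A(440,165),b,B(428,132)))
print("guard top corner",tri(a,A(136,273),b,B(240,272)), tri(a,A(271,460),b,B(415,420)))
```

```text
plate [array([548.8, 142.9,   8. ]), array([625.7, 148. ,   8. ]), array([614. , 335.3,   8. ])] 77.08519110653852 187.67916880472993
plate side [array([627.5, 147.4,   8. ]), array([612.1, 336.9,   8. ]), array([536.8, 329.8,   8. ])] 190.08817422055137 75.6141051834332
stock [array([380. , 137.3,  30. ]), array([405. , 131.6,  30. ]), array([436.8, 249.8,  30. ]), array([386.2, 136.3,  30. ])]
stock side [array([431.1, 254.1,  30. ]), array([424. , 258.7,  30. ]), array([425.5, 228.2,  30. ])]
blade top [410.2 235.8  96.2] [418.6 260.9  95.3]
bar top [592.3 303.7 121. ] [561.  287.4 134. ]
guard top corner [552.4  78.1 260.4] [642.   79.7 182.2]
```

Run:
```python
from bench import robot
from h import *
import pickle
np.set_printoptions(precision=3,suppress=True)
a,b=pickle.load(open("ab.pkl","rb"))
print("lamp neck",tri(a,(462,22),b,(515,3)),"lamp rim", tri(a,(530,150),b,(560,48)))
P=[([330,-420,480],0),([480,150,480],0.4),([420,200,330],0)]
for p,y in P: print(robot.inverse_kinematics(p,[3.14159,0,y]))
for y in (-0.26,2.88,1.31,-1.8): print("grasp",y,robot.inverse_kinematics([409,177,3],[3.14159,0,y]))
for y in (0.07,-3.07,3.2): print("place",y,robot.inverse_kinematics([585,211,11],[3.14159,0,y]))
```

```text
lamp neck [796.38  187.567 714.537] lamp rim [892.652 243.753 604.831]
[-1.114  0.21   0.923 -0.     2.008  0.457]
[ 0.081  0.145  1.002 -0.     1.994  1.252]
[ 0.204  0.043  1.469 -0.     1.629  1.775]
grasp -0.26 [ 0.157  0.312  2.018 -0.     0.811  1.988]
grasp 2.88 [ 0.157  0.312  2.018  0.     0.811 -1.152]
grasp 1.31 [ 0.157  0.312  2.018 -0.     0.811  0.418]
grasp -1.8 [ 0.157  0.312  2.018  0.     0.811 -2.755]
place 0.07 [ 0.167  0.554  1.57  -0.     1.018  1.668]
place -3.07 [ 0.167  0.554  1.57   0.     1.018 -1.475]
place 3.2 [ 0.167  0.554  1.57   0.     1.018 -1.462]
```

Run:
```python
from bench import robot
from h import *
import pickle
np.set_printoptions(precision=3,suppress=True)
robot.move_ptp([330,-420,480],[np.pi,0,0.3]);print(robot.current_t())
robot.move_ptp([480,150,480],[np.pi,0,1.0]);print(robot.current_t())
robot.move_ptp([500,270,300],[np.pi,0,1.31]);print(robot.current_t())
d=robot.get_image("wrist");pickle.dump(d,open("w1.pkl","wb"));cv2.imwrite("pics/w1.png",d["img"])
print(robot.current_tcp_pos(),d["eye"],d["orientation"])
```

```text
1.575
3.6917
4.5667
[501.237 269.353 302.002] [521.282 351.566 490.711] [ 2.837 -0.003 -0.261]
```

View pics/w1.png

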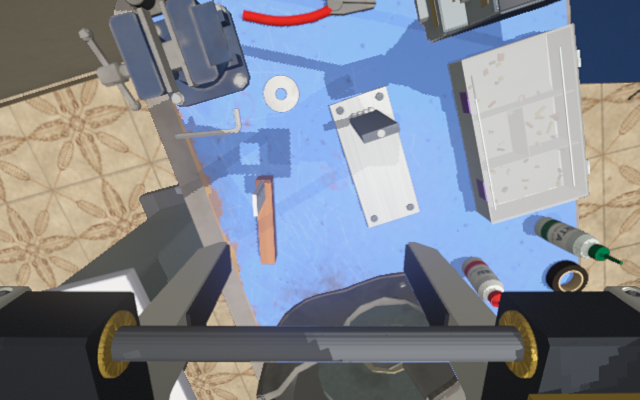

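The wrist view shows all of it: the stock at (266,220), the blade leaning out of the picture at (257,200), the plate at (375,157), the bar at (373,125) and the flange at (281,94). The pliers are at the top and the grinder is at (370,330). Now I'll get outlines from colour masks.

Run:
```python
from h import *
import pickle
np.set_printoptions(precision=1,suppress=True)
d=pickle.load(open("w1.pkl","rb"));im=d["img"];hsv=cv2.cvtColor(im,cv2.COLOR_BGR2HSV)
m=cv2.inRange(hsv,(3,110,60),(18,255,255));m[:,:230]=0;m[:165]=0;m[275:]=0;m[:,300:]=0
n,l,s,c=cv2.connectedComponentsWithStats(m);i=1+np.argmax(s[1:,4]);m=(l==i).astype(np.uint8)
cn=cv2.findContours(m,0,1)[0][0];r=cv2.minAreaRect(cn);print("stock",r,cv2.boxPoints(r))
print(np.array([onz(d,p,30) for p in cv2.boxPoints(r)]))
p=cv2.inRange(hsv,(0,0,150),(180,50,255));p[:80]=0;p[235:]=0;p[:,:320]=0;p[:,430:]=0
cn=cv2.findContours(p,0,1)[0];cn=max(cn,key=cv2.contourArea);r2=cv2.minAreaRect(cn);bp=cv2.boxPoints(r2);print("plate",r2,bp)
W=np.array([onz(d,q,8) for q in bp]);print(W,[np.linalg.norm(W[i]-W[i-1]) for i in range(4)],W.mean(0))
crop(d,235,75,200,200,3,"pics/w1c.png")
o=cv2.imread("pics/w1c.png")
for bx in (cv2.boxPoints(r),bp): cv2.polylines(o,[((bx-[235,75]+.5)*3).astype(int)],True,(0,0,255),1)
cv2.imwrite("pics/w1d.png",o)
```

```text
Traceback (most recent call last):
ValueError: attempt to get argmax of an empty sequence
```

```bash
cat > seg.py <<'E'
from h import *
import pickle
np.set_printoptions(precision=1,suppress=True)
d=pickle.load(open("w1.pkl","rb"));im=d["img"];hsv=cv2.cvtColor(im,cv2.COLOR_BGR2HSV)
print(im[220,262:274:3],hsv[220,262:274:3],hsv[190:260:15,265])
m=((im[...,2].astype(int)-im[...,0]>20)*255).astype(np.uint8);m[:,:230]=0;m[:165]=0;m[275:]=0;m[:,300:]=0
n,l,s,c=cv2.connectedComponentsWithStats(m);i=1+np.argmax(s[1:,4]);m=(l==i).astype(np.uint8)
cn=cv2.findContours(m,0,1)[0][0];r=cv2.minAreaRect(cn);print("stock",r,cv2.boxPoints(r))
print(np.array([onz(d,p,30) for p in cv2.boxPoints(r)]))
p=cv2.inRange(hsv,(0,0,150),(180,50,255));p[:80]=0;p[235:]=0;p[:,:320]=0;p[:,430:]=0
cn=cv2.findContours(p,0,1)[0];cn=max(cn,key=cv2.contourArea);r2=cv2.minAreaRect(cn);bp=cv2.boxPoints(r2);print("plate",r2,bp)
W=np.array([onz(d,q,8) for q in bp]);print(W,[np.linalg.norm(W[i]-W[i-1]) for i in range(4)],W.mean(0))
crop(d,235,75,200,200,3,"pics/w1c.png")
o=cv2.imread("pics/w1c.png")
for bx in (cv2.boxPoints(r),bp): cv2.polylines(o,[((bx-[235,75]+.5)*3).astype(int)],True,(0,0,255),1)
cv2.imwrite("pics/w1d.png",o)
E
python3 seg.py
```

```text
[[126 148 199]
 [128 152 203]
 [129 153 206]
 [129 153 204]] [[  9  94 199]
 [ 10  94 203]
 [  9  95 206]
 [ 10  94 204]] [[  7  71 194]
 [ 11 102 215]
 [ 10  94 203]
 [ 11  99 213]
 [ 10  98 210]]
stock ((265.3243408203125, 221.71231079101562), (83.34996032714844, 15.268411636352539), 87.08915710449219) [[255.6 180.5]
 [270.8 179.7]
 [275.1 262.9]
 [259.8 263.7]]
[[410.3 261.1  30. ]
 [431.  256.7  30. ]
 [399.  132.7  30. ]
 [376.6 137.4  30. ]]
plate ((376.69537353515625, 156.6033935546875), (130.45498657226562, 60.02669143676758), 72.05754852294922) [[328.  103.8]
 [385.2  85.3]
 [425.3 209.4]
 [368.2 227.9]]
[[533.1 333.3   8. ]
 [612.9 336.7   8. ]
 [635.5 149.    8. ]
 [546.8 142.1   8. ]] [np.float64(191.69463025093035), np.float64(79.83190591866483), np.float64(189.12680825735444), np.float64(88.96506131771382)] [582.1 240.3   8. ]
```

View pics/w1d.png

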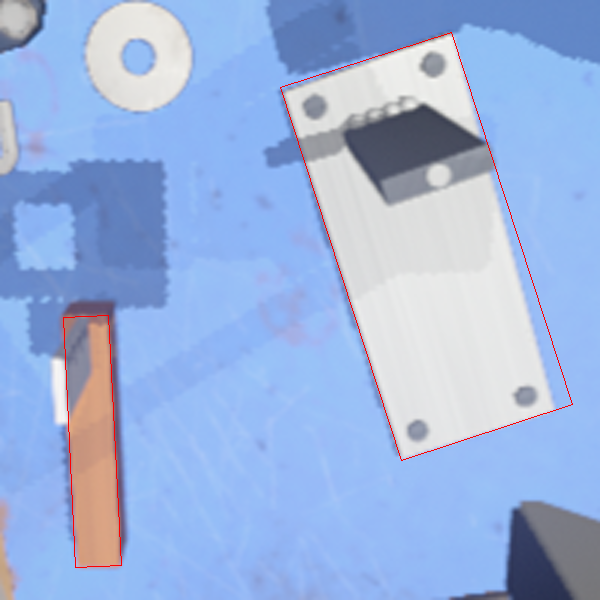

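Run:
```python
from h import *
import pickle
np.set_printoptions(precision=1,suppress=True)
d=pickle.load(open("w1.pkl","rb"));a,b=pickle.load(open("ab.pkl","rb"))
Q=lambda x,y:(235+(x-1)/3,75+(y-1)/3)
W=np.array([onz(d,Q(*q),8) for q in [(283,87),(452,34),(555,404),(402,459)]])
print("plate",W,[np.linalg.norm(W[i]-W[i-1]) for i in range(4)],W.mean(0))
print([np.degrees(np.arctan2(*(W[i]-W[j])[1::-1])) for i,j in((0,3),(1,2))], [np.degrees(np.arctan2(*(W[i]-W[j])[1::-1]))+90 for i,j in((1,0),(2,3))])
S=np.array([onz(d,Q(*q),11) for q in [(315,107),(433,64),(417,430),(526,395)]]);print("screws",S,S.mean(0))
print([np.degrees(np.arctan2(*(S[i]-S[j])[1::-1])) for i,j in((0,2),(1,3))])
print("left guard",tri(a,(185,165),b,(195,225)),tri(a,(190,180),b,(197,247)),tri(a,(205,155),b,(207,207)))
print("guard",tri(a,(264,188),b,(289.6,207.6)),tri(a,(298,235),b,(333.5,245)))
for z in (90,150,200):
  u=np.array([.256,.967]);j=np.array([.967,-.256]);g=np.array([400,181.])
  print(z,[proj(d,[*(g+s*94*j+t*37.5*u),z]) for s in(1,-1) for t in (1,-1)])
```

```text
plate [[534.4 333.1   8. ]
 [612.9 335.8   8. ]
 [627.4 151.3   8. ]
 [547.5 142.3   8. ]] [np.float64(191.27355083120932), np.float64(78.56532961350705), np.float64(185.07125600629104), np.float64(80.31309902872935)] [580.6 240.6   8. ]
[np.float64(93.93384689822412), np.float64(94.4665350191862)] [np.float64(91.93467330885613), np.float64(96.40980184994797)]
screws [[546.1 321.1  11. ]
 [601.6 325.6  11. ]
 [557.9 156.9  11. ]
 [613.7 160.9  11. ]] [579.8 241.1  11. ]
[np.float64(94.09931174190166), np.float64(94.19822671318524)]
left guard [378.5   2.2 212.4] [359.9   0.8 121.3] [376.   52.1 201.5]
guard [552.1  79.  258.8] [642.   81.1 178.3]
90 [array([332.9, 224.9]), array([332.2, 277.9]), array([183. , 225.3]), array([189.8, 278.3])]
150 [array([335.4, 245.2]), array([334.5, 304.7]), array([162.6, 245.7]), array([171.6, 305.1])]
200 [array([338.3, 267.6]), array([337. , 333.7]), array([140.2, 268.2]), array([152. , 334.1])]
```

Run:
```python
from bench import robot
from h import *
np.set_printoptions(precision=3,suppress=True)
o=[np.pi,0,1.312]
robot.move_ptp([400.1,181.6,140],o)
robot.move_linear([400.1,181.6,15],o,speed=120)
print(robot.move_linear([400.1,181.6,4],o,speed=30,f_stop=6),robot.current_tcp_pos(),robot.current_contact_force())
robot.move_gripper(0.0)
print(robot.current_gripper_width()*93,robot.current_contact_force(),robot.current_tcp_pos())
robot.move_linear([400.1,181.6,70],o,speed=80)
robot.sleep(.2)
print(robot.current_t(),robot.current_contact_force(),robot.current_ft_torque(),robot.current_tcp_pos(),robot.current_eef_rot(),robot.current_gripper_width()*93)
for n in("scene","wrist"): cv2.imwrite(f"pics/g_{n}.png",robot.get_image(n)["img"])
```

```text
False [399.93  181.557   3.848] [-0.14   0.357  0.479]
20.487547186819892 [ 0.398 -0.333  0.11 ] [400.135 181.581   3.994]
9.475 [-0.196  0.41  -1.15 ] [-0.047 -0.041  0.006] [399.686 181.523  69.51 ] [-3.141  0.     1.312] 20.99747470542932
```

View pics/g_wrist.png

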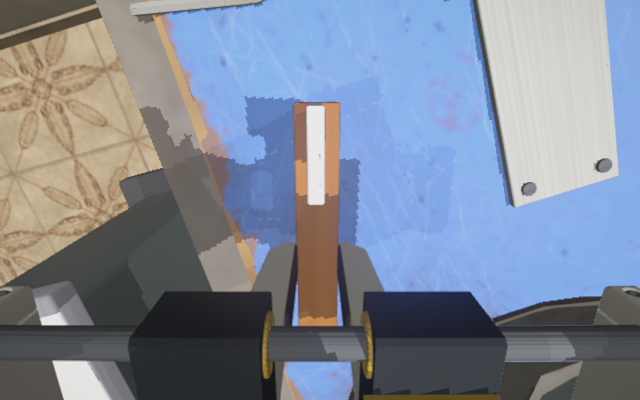

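View pics/g_scene.png

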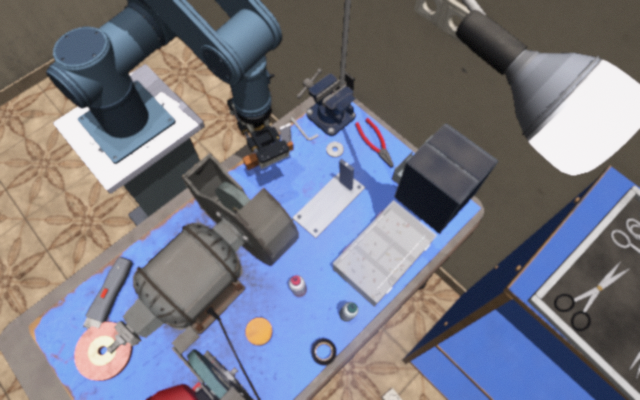

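The square is gripped straight: blade top edge at (316,106–205), stock centred between the fingers. Next I'll measure the heel in the hand and check clearance to the box and tray.

Run:
```python
from bench import robot
from h import *
import pickle
np.set_printoptions(precision=3,suppress=True)
a,b=pickle.load(open("ab.pkl","rb"));d=robot.get_image("wrist")
t=np.array(robot.current_tcp_pos());u=np.array([np.cos(1.312),np.sin(1.312),0]);v=np.array([-u[1],u[0],0])
print(t)
for n,px,z in [("stock L",(294,103),96),("stock R",(340,103),96),("bladeouter",(316,106.5),166),("bladeinner",(316,204),166)]:
    p=onz(d,px,z)-t; print(n,p@u,p@v)
print("box low corner",tri(a,(401,175),b,(399,180)),tri(a,(420,128),b,(415,113)),"tray",tri(a,(333,260),b,(373,281)),tri(a,(383,205),b,(391,202)))
crop(d,260,80,110,150,4,"pics/gc.png")
```

```text
[399.93  181.551  69.731]
stock L 80.01749300424362 11.720872894408659
stock R 80.03272509530512 -9.331295882872048
bladeouter 81.17158927428562 1.4350569393298152
bladeinner 54.3171971382434 1.4411289063516097
box low corner [673.319 409.239  38.648] [687.346 387.823 287.012] tray [706.984 134.098   4.888] [692.606 308.106  65.038]
```

View pics/gc.png

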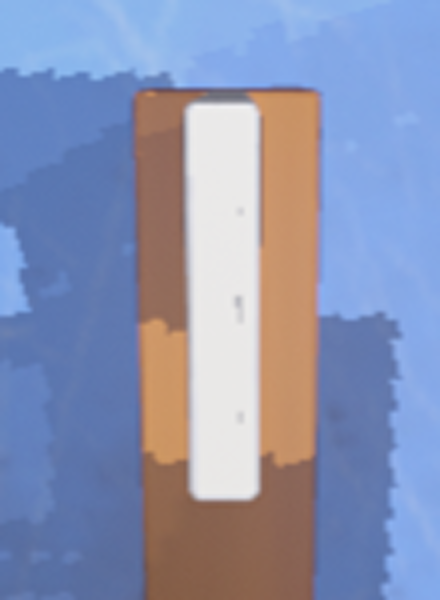

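Run:
```python
from bench import robot
from h import *
import pickle
np.set_printoptions(precision=3,suppress=True)
robot.move_linear([400.1,181.6,150],speed=150)
robot.move_linear([584.3,194.6,160],[np.pi,0,1.643],speed=180)
robot.sleep(.1)
print(robot.current_t(),robot.current_tcp_pos(),robot.current_eef_rot(),robot.current_contact_force(),robot.current_ft_torque())
for n in("scene","side","wrist"):
    d=robot.get_image(n);pickle.dump(d,open(f"p_{n}.pkl","wb")); cv2.imwrite(f"pics/p_{n}.png",d["img"])
    if n!="wrist": crop(d,250,90,190,150,4,f"pics/pc_{n}.png")
```

```text
11.5833 [583.398 194.69  160.024] [-3.141  0.     1.643] [-0.233 -0.162 -1.515] [-0.077 -0.106 -0.   ]
```

View pics/p_wrist.png

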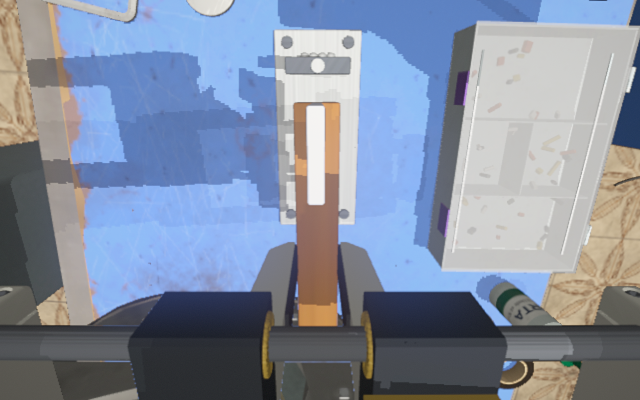

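View pics/pc_side.png

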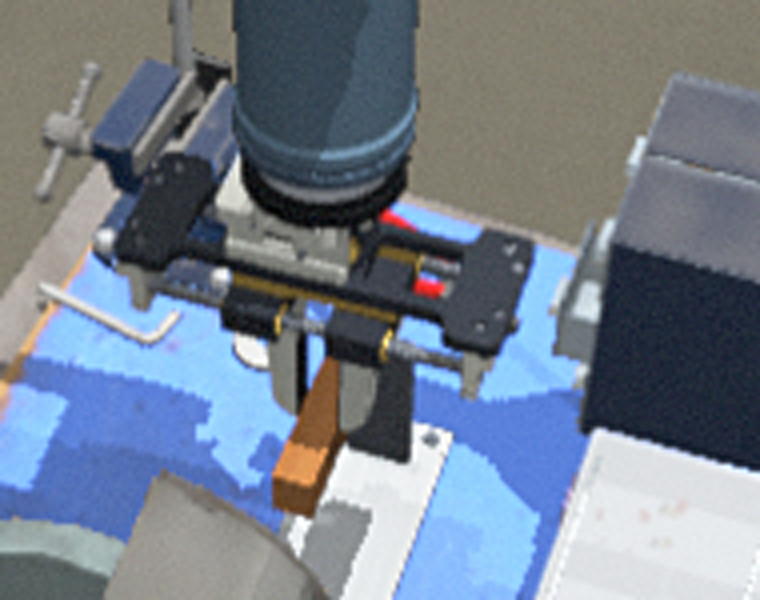

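Run:
```python
from bench import robot
from h import *
import pickle
np.set_printoptions(precision=2,suppress=True)
d=pickle.load(open("p_wrist.pkl","rb"))
crop(d,260,15,110,200,4,"pics/pw.png")
t=np.array(robot.current_tcp_pos());u=np.array([np.cos(1.643),np.sin(1.643),0]);r=np.array([u[1],-u[0],0])
g=cv2.cvtColor(d["img"],cv2.COLOR_BGR2GRAY)
for n,px,z in [("s",(287,42),11),("s",(348,42),11),("s",(291,214),11),("s",(344,213.5),11),("heelstock",(316.5,102.5),186),("bladeouter",(316,106.3),256),("bartop front",(318,74),127.5),("bartop back",(318,57),127.5),("plate end",(318,30.5),8),("plate near",(318,223),8)]:
    p=onz(d,px,z)-t; print(n,p@u,p@r)
```

```text
s 128.55191431826825 -28.21551683782019
s 128.60941975199046 27.02595922945185
s -36.8243571719434 -28.17800874032622
s -36.23514527132966 27.394356565281836
heelstock 80.5786228065242 -1.3544331527015592
bladeouter 81.54295930331035 -1.4352900147025878
bartop front 95.70096596134272 -0.48965165866046334
bartop back 105.32617365594072 -0.5059226531010612
plate end 138.5265037374486 -0.15058513974875076
plate near -48.085568633936056 0.16688707820729798
```

View pics/pw.png

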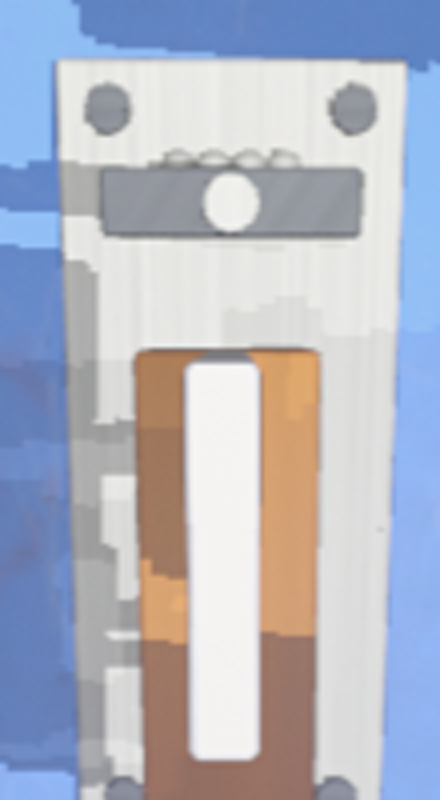

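Run:
```python
from bench import robot
from h import *
import pickle
np.set_printoptions(precision=2,suppress=True)
X,Y=585.3,194.6
robot.move_linear([X,Y,24],speed=120)
robot.sleep(.15)
print(robot.current_contact_force(),robot.current_tcp_pos())
print(robot.move_linear([X,Y,7],speed=12,f_stop=4))
print(robot.current_t(),robot.current_contact_force(),robot.current_ft_torque(),robot.current_tcp_pos(),robot.current_eef_rot())
robot.sleep(.2);print(robot.current_contact_force(),robot.current_ft_torque(),robot.current_tcp_pos())
for n in("scene","side","wrist"):
    d=robot.get_image(n);pickle.dump(d,open(f"q_{n}.pkl","wb"))
    crop(d,*((260,15,110,200) if n=="wrist" else (290,120,120,130)),4,f"pics/q_{n}.png")
```

```text
[ 0.44  0.26 -1.53] [585.89 194.7   24.86]
True
14.1333 [-0.   -0.84  5.43] [-0.03 -0.07  0.  ] [585.3  194.56  11.91] [-3.14  0.    1.64]
[ 0.69 -0.17  5.91] [-0.04 -0.05 -0.01] [585.31 194.55  11.91]
```

View pics/q_wrist.png

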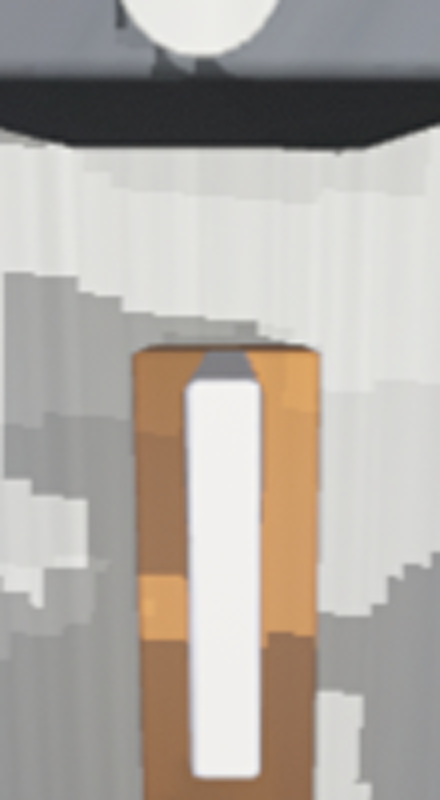

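View pics/q_scene.png

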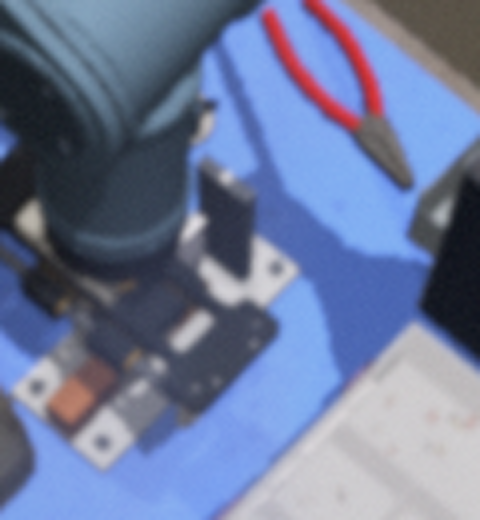

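Run:
```python
from bench import robot
from h import *
import pickle
d=pickle.load(open("q_wrist.pkl","rb"))
t=np.array([585.3,194.55,11.9]);u=np.array([np.cos(1.643),np.sin(1.643),0]);r=np.array([u[1],-u[0],0])
Q=lambda x,y:(260+(x-1.5)/4,15+(y-1.5)/4)
for n,px,z in [("stock top end",(225,350),38),("blade outer",(223,379),108),("blade inner",(223,777),108),("bar face bottom",(223,149),8)]:
    p=onz(d,Q(*px),z)-t; print(n,p@u,p@r)
cv2.imwrite("pics/q_wfull.png",d["img"])
```

```text
stock top end 80.75767076472096 -1.4818500351142747
blade outer 80.78633357728657 -1.420953899871643
blade inner 53.11404411832604 -1.440972590915813
bar face bottom 105.16996434053073 -1.818078193093677
```

View pics/q_wfull.png

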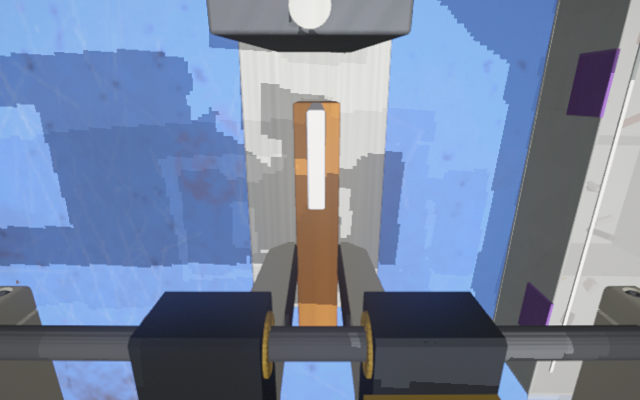

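Measured flat on the plate: blade top and stock end are both 80.8 mm ahead of the TCP, so the blade is vertical. The gap to the corner is about 24 mm. Now the slide.

Run:
```python
from bench import robot
from h import *
np.set_printoptions(precision=2,suppress=True)
u=np.array([np.cos(1.643),np.sin(1.643),0]);s=np.array([585.3,194.6,11.8])
def rep(h):
    F=np.array(robot.current_contact_force());p=np.array(robot.current_tcp_pos());print(h,round(robot.current_t(),2),"adv",round((p-s)@u,2),"z",p[2].round(2),"Fu",round(F@u,2),F,np.array(robot.current_ft_torque()))
print(robot.move_linear(s+12*u,speed=30,f_stop=10));rep("free")
for k in (15,18,21):
    print(robot.move_linear(s+k*u,speed=15,f_stop=10));rep(k)
```

```text
False
free 15.04 adv 12.62 z 11.92 Fu 0.42 [0.55 0.46 3.8 ] [ 0.01 -0.15  0.04]
False
15 15.39 adv 14.86 z 11.91 Fu -3.27 [-0.29 -3.3   4.95] [-0.55 -0.15  0.02]
False
18 15.74 adv 17.9 z 11.89 Fu -3.72 [-0.24 -3.75  4.95] [-0.75 -0.17  0.  ]
False
21 16.09 adv 20.93 z 11.89 Fu -3.34 [ 0.47 -3.32  5.25] [-0.85 -0.16 -0.03]
```

Run:
```python
from bench import robot
from h import *
import pickle
np.set_printoptions(precision=2,suppress=True)
u=np.array([np.cos(1.643),np.sin(1.643),0]);s=np.array([585.3,194.6,11.8])
def rep(h):
    F=np.array(robot.current_contact_force());p=np.array(robot.current_tcp_pos());print(h,round(robot.current_t(),2),"adv",round((p-s)@u,2),"z",p[2].round(2),"Fu",round(F@u,2),F,np.array(robot.current_ft_torque()))
print(robot.move_linear(s+28*u,speed=8,f_stop=6));rep("stop")
robot.sleep(.2);rep("hold")
for n in("scene","side","wrist"):
    d=robot.get_image(n);pickle.dump(d,open(f"r_{n}.pkl","wb"))
    crop(d,*((260,15,110,200) if n=="wrist" else (290,120,120,130)),4,f"pics/r_{n}.png")
```

```text
True
stop 16.71 adv 24.19 z 11.91 Fu -0.47 [-0.65 -0.52  4.05] [-0.16 -0.06  0.  ]
hold 16.91 adv 24.14 z 11.93 Fu 2.37 [0.57 2.42 2.45] [ 0.31  0.05 -0.01]
```

View pics/r_wrist.png

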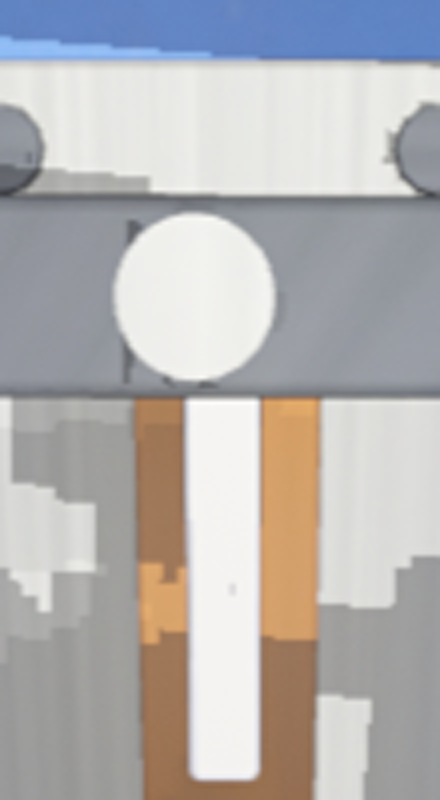

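View pics/r_side.png

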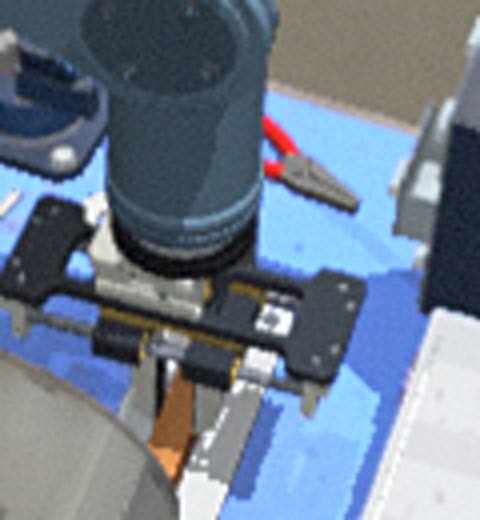

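The bar's top is now level across the picture (row ~100 of the crop's 200) and the blade's end is hidden tight against it. Force spiked at 24.2 mm of advance, which is the foot. It has relaxed since, so I'll press on in small steps to build a steady light push.

Run:
```python
from bench import robot
from h import *
np.set_printoptions(precision=2,suppress=True)
u=np.array([np.cos(1.643),np.sin(1.643),0]);s=np.array([585.3,194.6,11.8])
def rep(h):
    F=np.mean([robot.current_contact_force() for _ in range(5)],axis=0);p=np.array(robot.current_tcp_pos());print(h,round(robot.current_t(),2),"adv",round((p-s)@u,2),"z",p[2].round(2),"Fu",round(F@u,2),F,np.array(robot.current_ft_torque()));return F
for k in range(8):
    q=s+(24.4+.3*k)*u; q[2]=11.7
    robot.move_linear(q,speed=5);robot.sleep(.2);F=rep(k)
    if F@u<-5: break
```

```text
0 17.66 adv 23.96 z 11.93 Fu -0.04 [-1.86 -0.17  5.24] [-0.21  0.07  0.03]
1 18.11 adv 24.02 z 11.91 Fu -2.09 [-0.22 -2.12  5.51] [-0.35  0.02 -0.02]
2 18.56 adv 24.0 z 11.92 Fu -2.62 [-1.38 -2.72  5.39] [-0.53  0.03  0.01]
3 19.01 adv 24.02 z 11.91 Fu -3.78 [-0.81 -3.85  5.29] [-0.7 -0.  -0. ]
4 19.46 adv 24.16 z 11.92 Fu -3.2 [-0.14 -3.21  5.94] [-0.75 -0.03  0.01]
5 19.91 adv 24.18 z 11.89 Fu -5.4 [ 0.25 -5.4   5.24] [-0.91 -0.03 -0.04]
```

Run:
```python
from bench import robot
from h import *
import pickle
np.set_printoptions(precision=2,suppress=True)
for n in("scene","wrist"):
    d=robot.get_image(n)
    if n=="scene": crop(d,290,120,120,130,4,f"pics/t_{n}.png")
pickle.dump(d,open("t_wrist.pkl","wb"));crop(d,260,15,110,200,4,"pics/t_wrist.png");cv2.imwrite("pics/t_w.png",d["img"])
t=np.array(robot.current_tcp_pos());u=np.array([np.cos(1.643),np.sin(1.643),0]);r=np.array([u[1],-u[0],0]);print(t,robot.current_eef_rot(),robot.current_gripper_width()*93)
g=cv2.GaussianBlur(cv2.cvtColor(d["img"],cv2.COLOR_BGR2GRAY),(3,3),0).astype(float)
for c in (265,280,330,337,350):
    col=g[:,c-2:c+3].mean(1);print(c,[i for i in range(20,220) if abs(col[i+1]-col[i-1])>35])
col=g[:,314:320].mean(1);print("blade",[ (i,col[i].round()) for i in range(100,220) if abs(col[i+1]-col[i-1])>20])
f=np.abs
for n,px,z in [("screwL",(260,52.5),11),("screwR",(371,52.5),11),("bar top front",(337,114),128),("bar top back",(337,64),128),("blade inner",(316,209.5),108)]:
    p=onz(d,px,z)-t;print(n,p@u,p@r)
```

```text
[583.78 218.72  11.91] [-3.14  0.01  1.64] 20.857447876571054
265 [25, 42, 62, 63, 65, 66, 117, 135, 136]
280 [26, 57, 58, 65, 66, 116, 117, 140, 141]
330 [29, 30, 31, 65, 66, 117]
337 [29, 30, 31, 65, 66, 117]
350 [29, 30, 31, 65, 66, 116, 117, 166, 167]
blade [(109, np.float64(222.0)), (110, np.float64(201.0)), (111, np.float64(177.0)), (112, np.float64(159.0)), (113, np.float64(146.0)), (115, np.float64(139.0)), (116, np.float64(176.0)), (117, np.float64(226.0)), (210, np.float64(223.0)), (211, np.float64(177.0)), (212, np.float64(134.0))]
screwL 104.50418237945738 -30.203719878059957
screwR 104.5695844754351 26.545240570058713
bar top front 81.55480551030045 3.2693226516498006
bar top back 91.17405462470923 3.089017036174932
blade inner 53.646153333280495 -1.1343274555358018
```

View pics/t_w.png

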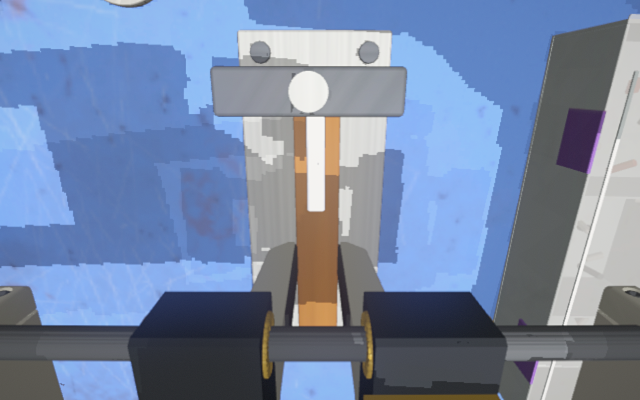

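View pics/t_scene.png

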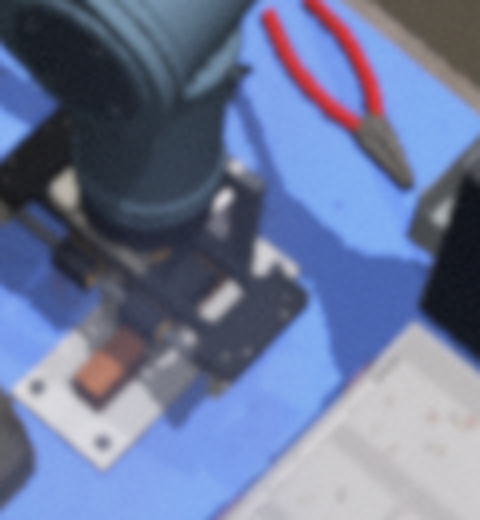

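Run:
```python
from bench import robot
from h import *
np.set_printoptions(precision=4,suppress=True)
u=np.array([np.cos(1.643),np.sin(1.643),0])
M=R.from_euler("xyz",np.mean([robot.current_eef_rot() for _ in range(1)],axis=0)).as_matrix()
print("tool z",M[:,2],"fwd tilt",M[:,2]@u)
F=np.mean([robot.current_contact_force() for _ in range(10)],axis=0);print(F@u,F,robot.current_t())
# rays: blade top inner-top edge and bar top edge relative, averaged over 3 images
for _ in range(2):
    d=robot.get_image("wrist");t=np.array([583.78,218.72,11.91]);print(d["eye"]-t,d["orientation"])
    for n,px,z in [("front",(337,116.7),128),("back",(337,65.5),128),("scr",(315.5,52.5),11),("inner",(316,211),108)]:
        print(n,(onz(d,px,z)-t)@u)
```

```text
tool z [-0.0016 -0.0063 -1.    ] fwd tilt -0.0062113365860264075
-4.813600856959718 [-0.4956 -4.862   5.5281] 20.0083
[ -6.967   86.0069 188.7569] [2.8297 0.0013 0.0735]
front 81.01042439197549
back 90.89500420133724
scr 104.5164090998816
inner 53.18839274685375
[ -6.967   86.0068 188.757 ] [2.8297 0.0013 0.0735]
front 81.01032775510556
back 90.89492084424292
scr 104.51635794642314
inner 53.188277206843374
```

Run:
```python
from bench import robot
import numpy as np
robot.sleep(.6)
print(robot.current_t(),robot.current_contact_force(),robot.current_tcp_pos(),robot.current_gripper_width()*93)
robot.hand_in()
```

```text
20.7083 [-0.67113809 -4.5401776   5.6337256 ] [583.77790774 218.74146234  11.92373396] 20.786900511871668
the job is handed in; nothing more can be done
```

I gripped the try square by its stock and set it flat on the plate about 24 mm clear of the corner. I then slid it in until it stopped against the bar's foot and handed in at 20.7 s of the 38 s, still gripping and pressing.

**Last checks:**
- **Seating:** the advance stalled at 24.0–24.2 mm, where the corner had been measured.
- **Push:** in the final reading the square was pressing about 4.5 N into the corner and 5.6 N down on the plate. The grip width was 20.8 mm and steady.
- **Bar:** it started at about 0.08 rad of lean. Its face at the top now measures 81.0 mm ahead of the tool tip. The foot measures 80.5 mm from the screws and 81.1 mm from the earlier view of the foot. So the bar is upright to within about 0.005 rad.
- **Blade:** its outer edge works out at about 80.9 mm (from the inner edge), against the bar.

**What did not agree or was not seen:**
- The square sagged slightly in the grip while in the air and straightened when it touched the plate.
- The tool is tilted about 0.006 rad under the push.
- The wrist camera shows a sideways bias of about 1.4 mm.
- The fixed cameras could not see the contact line because the gripper hid it. Flushness therefore rests on the wrist view and the forces.
- The flange and pliers stayed in place wherever they were in view. I did not check the oil bottle again at the end, but no move went near it.

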